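# Jack up the press plate and hold it

### The job

Slide the small lever jack along the bench until its round saddle stands centred under the round lift pad on the lug of the gluing press, with the hinged plate still down. Then push the jack's handle right down so that the jack raises the plate off the stoppers, and finish while still holding the handle down with the plate raised: do not let go. Keep the jack standing on the bench, keep the arm off the press, and leave the timer, cotton roll and beaker where they are.

Things in the scene. Friction and masses are not known exactly. Their poses are not given: they have to be found in the camera images.
- jack: Loose grey lever jack, 0.93 kg in all, low base plate 220 x 70 x 8 mm that slides flat on the bench. Origin: centre of its underside; x points along the base to the saddle end, y to its left, z up. The saddle axis is at x = +80 mm; the handle pivots about a cross pin at x = +30 mm, z = 35 mm, between two upright cheeks (46 mm over their outsides, tops at 45 mm), and the handle runs from there to the -x end, rising by 0.5 rad (29 degrees) at rest.
- saddle_top (a point): Centre of the flat top of the jack's round steel saddle (40 mm across), 36 mm above the bench at rest; it rises straight up, 80 mm per rad of handle, at most 40 mm.
- jack_handle (a joint): Angle of the jack's handle: 0 = up at rest (a light spring and the load push it back there when let go), 0.5 rad = right down, level, at its stop. Pushing down at the paddle takes roughly 2 N free and 4 to 9 N with the plate on the saddle. There is no ratchet: one stroke lifts, and the plate sinks as the handle comes up.
- handle_bar (a point): Middle of the bare steel handle bar, 70 mm from the pivot: flat-sided bar 14 mm wide (across the jack) and 16 mm deep, about 69 mm above the bench at rest, free on both sides. A gripper closing across the jack's y can take it here from above to slide and turn the jack; a grip of 40 N is enough.
- handle_paddle (a point): Centre of the upper face of the rubber paddle at the handle's end, 36 mm along the handle, 40 mm wide and 16 mm thick: the place to push down. 125 mm along the handle from the pivot and 8 mm above the bar's middle line; about 102 mm above the bench at rest and 43 mm with the handle right down, moving 19 mm towards -x of the jack on the way.
- press: Gluing press fixed on the bench: grey base plate 180 x 220 x 12 mm with six rubber stoppers standing on it under a hinged metal plate (150 x 170 mm, top with its weight block at 71 mm). Origin: centre of the underside of the base; x points from the lug side to the hinge, away from the robot, so that the lug sticks out to -x. z is up. The base's front edge is at x = -90 mm, the lift pad at x = -140 mm, y = 0.
- lift_point (a point): Lowest point of the domed lift pad (26 mm across) on the underside of the lug's round end (42 mm across, with a dark round disc on its top 19 mm above this point). 46 mm above the bench with the plate down, so the resting saddle passes 10 mm below it; with the jack under it and the handle right down it stands about 76 mm above the bench. The plate (1.0 to 1.9 kg) is hinged at the far side of the press, 217 mm from this point.
- timer: Dial timer, 48 x 64 x 50 mm, bystander; origin: centre of its underside.
- cotton_roll: White roll of cotton tape standing on end, 63 mm across, 35 mm high, bystander; origin: centre of its underside.
- beaker: Clear beaker, 74 mm across, 87 mm high, bystander; origin: centre of its underside.
Mind the look-alikes: they are no part of the job. There is more than one size of the jack; the one meant has the size given above.

How it is judged:
On the way:
1. the jack stands still with its saddle centred under the lift pad, the plate still down (horizontal distance between saddle_top and lift_point below 0.013 m and height (world z) of lift_point below 0.049 m and linear speed of jack below 0.02 m/s), for 0.2 s.
At the end, for the whole second after the job is handed in: The robot still pushes the handle down (over 0.42 of 0.5 rad, over 1 N); the saddle is within 18 mm of the lift pad and carries it (over 2 N), the pad at least 64 mm above the bench (46 mm at rest); the arm does not touch the press; the jack stands flat on the bench (height (world z) of lift_point above 0.064 m and value of joint jack_handle above 0.42 rad and horizontal distance between saddle_top and lift_point below 0.018 m and contact force between jack and press above 2 N and contact force between any of the fingers, the arm and jack above 1 N and contact force between each of the fingers, the arm and press below 0.5 N and height (world z) of jack below 0.008 m and angle between jack's own z axis and vertical below 0.06 rad); the arm keeps its last pose, push and grip.
It fails at once if the jack is lifted off the bench (height (world z) of jack above 0.02 m).
It fails at once if the jack is tipped over (angle between jack's own z axis and vertical above 0.3 rad).
It fails at once if the arm pushes against the press (contact force between any of the fingers, the arm and press above 5 N).
It fails at once if a bystander is moved (distance of any of timer, cotton_roll, beaker from where it was at the start of the episode above 0.03 m).
It also fails if it takes over 54 s, if anything falls off the work surface, if the arm or the gripper's body presses on something with over 40 N, if the wrist force passes 120 N, or if a joint passes its speed limit or range.

### The arm

A 6-joint arm with a two-finger parallel gripper is mounted at the origin on a cart in front of the work surface, level with it; the furniture and walls round the work are solid. World frame = base frame: x ahead of the robot, y to its left, z up, the work surface at z = 0. Lengths are in m, angles in rad, forces in N, time in s.
With the tool pointing down it reaches from about 0.35 to 0.85 m from the base axis. Payload 8.1 kg.
Tool frame: the origin (TCP) lies at the very end of the fingers, on their centre line; the grasp point (between the pads) lies 19 mm behind it; z points along the fingers, y is the direction in which the jaws open and shut (so a half turn about z gives the same grasp; the last joint's range is limited). The gripper opens to 93 mm and grips with 3 to 60 N. Pads are 15 mm wide; open, the fingers measure 128 mm over their backs; the gripper's body (75 mm by 188 mm) begins 65 mm behind the grasp point.
Start: joints at [-1.206, 0.13, 1.488, -0, 1.523, -0.085], TCP at [0.261, -0.54, 0.193] pointing down, gripper open.
Joint ranges: [-2.96, 2.96], [-0.89, 2.26], [0.02, 2.5], [-1.34, 4.48], [0, 2.73], [-2.66, 2.66]. Speed limits (rad/s): [2.39, 2.39, 2.79, 3.14, 3.14, 3.14].

### API

Orientations are given as a rotation vector (axis times angle).
In Python, from plant import robot gives the robot as it stands.
- The arm moves only by the shell command python3 -m pendant 'ROWS' [OPENING] [FORCE]. ROWS is JSON, a list of rows, each an object with "delta_pos": the shift along the tool's x, y, z in m, a list of three; "spin": the turn about the tool's z in rad. In form: [{"delta_pos": [dx, dy, dz], "spin": spin}, ...]. A call has 1 to 10 rows; each row is the pose to reach, as a shift and turn from the pose measured when the call began, along the tool's axes at that moment; what a row does not reach only later rows make up. A row lasts 1/10 s, in which the tool goes at most 50 mm and 8.59 degrees, less where a joint would pass 70% of its speed; a pose out of reach is approached as far as the arm can. A call with a gripper value outside its range is refused whole. OPENING is the closure, from -1 (fully open) to 1 (shut), set as the call begins (- or left out, the last holds). The fingers move at their own pace and stop on an object; FORCE is the grip in N (left out, the last holds). Time passes only in rows, so rows that repeat a pose let the fingers close. It gives the time, the measured TCP pose, the force and the opening at its end, in the units of the state.
- robot.read_state(): the state, without advancing time (a new reading comes with each control period).
- robot.read_camera(name): name is "scene" or "top" or "wrist"; returns a dict with "color" (400x640x3 uint8, blue, green, red), "camera_matrix" (3x3 intrinsics, pixels), "R" (3x3) and "t" (3): a world point X has camera coordinates R X + t. Camera axes: x right, y down, z forward; pixel columns grow to the right and rows downward; lengths in m; the calibration is good to about 2 mm. A picture is of the moment at which its call begins. There is no depth.
- robot.close_job(): hands the job in, once; it reports no verdict.
Trained networks look in the newest picture that a camera, given by its name, has taken for a name from the list of things; names that differ only in an ending like _2 or _b are one class to them, and where a whole thing is asked for, a point or a joint stands for the part that bears it (a point fixed in the world has none). Each returns a list of dicts, best first, with "score" (0 to 1); they miss things now and then, are a little off and sometimes report something else, mostly with a low value. They report only what shows in the picture. A call takes as long as a camera call. They do not tell look-alikes from the thing itself.
- robot.outline_of(camera, label): "mask" (400x640 bool, what is visible of it).
- robot.mark_of(camera, label): "location" ([x, y, z] in m, in the coordinates of the camera as it stood for that picture, good to about 4 mm: a listed point, or the origin of a listed thing).
The state is a dict: "t": time; "q": joint angles; "dq": joint speeds; "joint_torque": joint torques, N m; "tool_pos": TCP position; "orientation": TCP orientation; "force": force on the tool from outside, world axes, zero at the start; "wrist_torque": the same for the moment, N m; "opening": finger opening in m.
Only numpy, scipy, OpenCV 4.12 (cv2) and the standard library are available. Lean on these libraries where they do the work, as an engineer would, in place of code of your own. Each camera call takes 0.05 s, during which the arm holds its last target.

## Working session

There is one attempt and no reset: what is moved stays moved. The work goes in short steps, Python scripts to look and compute and a shell command to move; the robot and the scene stay as the last step left them, time stands still between calls to the robot, and variables do not carry over. Pictures are saved under pics/ and viewed, and the job is handed in when it is done.

```bash
mkdir -p pics; ls
cat > h.py <<'E'
from plant import robot
import numpy as np, cv2
def world(cam,p): 
    R=np.array(cam['R']);t=np.array(cam['t']);return R.T@(np.array(p)-t)
def proj(cam,X):
    c=np.array(cam['R'])@np.array(X)+np.array(cam['t']);k=np.array(cam['camera_matrix'])@c;return k[:2]/k[2]
def ray(cam,uv,z):
    R=np.array(cam['R']);t=np.array(cam['t']);d=R.T@np.linalg.inv(np.array(cam['camera_matrix']))@np.array([uv[0],uv[1],1.]);o=-R.T@t
    return o+d*(z-o[2])/d[2]
def look(n,f,labels=()):
    c=robot.read_camera(n);cv2.imwrite('pics/'+f,c['color'])
    for l in labels:
        for m in robot.mark_of(n,l)[:4]:
            w=world(c,m['location']);print(n,l,round(m['score'],2),np.round(w,4),np.round(proj(c,w)))
    return c
E
python3 - <<'E'
from h import *
L=['jack','saddle_top','handle_bar','handle_paddle','press','lift_point','timer','cotton_roll','beaker']
look('top','top0.png',L);look('scene','scene0.png',L)
print(robot.read_state())
E
```

```text
pics
top jack 0.86 [ 0.4677 -0.1785 -0.0016] [374. 239.]
top jack 0.69 [ 0.4737  0.0631 -0.001 ] [293. 237.]
top saddle_top 0.51 [ 0.5401 -0.1471  0.0349] [364. 213.]
top saddle_top 0.43 [0.4462 0.0099 0.0281] [311. 246.]
top handle_bar 0.62 [ 0.4391 -0.1871  0.0701] [381. 247.]
top handle_bar 0.57 [0.4841 0.0879 0.0511] [284. 232.]
top handle_paddle 0.89 [ 0.4008 -0.2116  0.1088] [393. 260.]
top handle_paddle 0.73 [ 0.5392 -0.1436  0.0358] [363. 214.]
top handle_paddle 0.54 [0.4972 0.1189 0.0785] [272. 226.]
top press 0.71 [ 0.738  -0.1784  0.0022] [372. 153.]
top lift_point 0.62 [ 0.5976 -0.1882  0.0468] [378. 193.]
top timer 0.73 [0.523 0.36  0.001] [195. 220.]
top cotton_roll 0.87 [5.619e-01 2.472e-01 2.000e-04] [233. 208.]
top beaker 0.64 [ 0.5598 -0.4181  0.0013] [452. 209.]
scene jack 0.87 [0.4717 0.0646 0.0006] [326. 259.]
scene jack 0.66 [ 0.465  -0.175   0.0007] [368. 208.]
scene saddle_top 0.54 [0.4493 0.0085 0.0301] [343. 244.]
scene saddle_top 0.45 [ 0.5439 -0.1528  0.0398] [344. 194.]
scene handle_bar 0.66 [0.4806 0.0859 0.0522] [319. 253.]
scene handle_bar 0.55 [ 0.438
[... 388 characters left out ...]
roll 0.89 [0.5641 0.2473 0.0024] [262. 290.]
{'t': 1.0, 'q': array([-1.20640983e+00,  1.30379967e-01,  1.48821009e+00, -1.71689529e-05,
        1.52296088e+00, -8.54017341e-02]), 'dq': array([ 0.0001993 ,  0.00022854, -0.00142147,  0.00091506, -0.00023863,
        0.00117828]), 'joint_torque': array([ 5.35134723e-05, -5.59769547e+01, -4.92059469e+01,  7.69863976e-02,
        2.23500602e-02, -4.53994687e-05]), 'tool_pos': array([ 0.26088385, -0.54033301,  0.19344165]), 'orientation': array([ 3.06243732e+00,  7.00576548e-01, -1.75645335e-05]), 'force': array([ 0.31498642, -0.68499107, -0.35407994]), 'wrist_torque': array([-0.02424378, -0.07061815, -0.01762775]), 'opening': 0.09310382349335328}
```

View pics/top0.png

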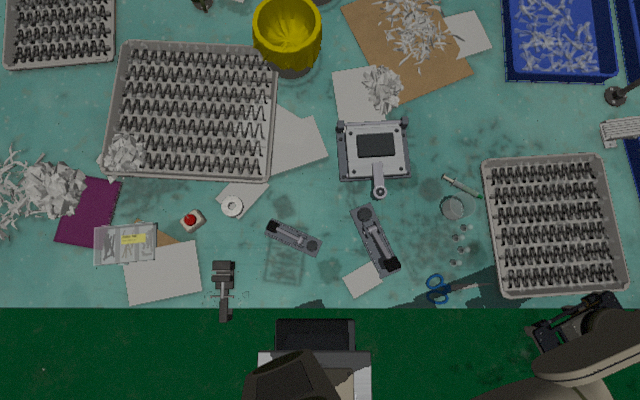

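View pics/scene0.png

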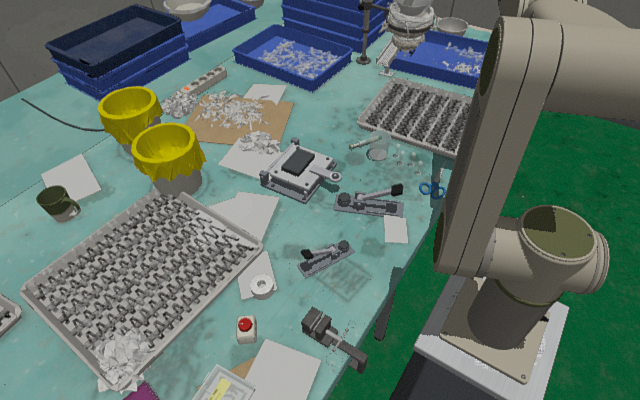

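The target is the larger jack, with its paddle at top-view pixel (393,260) and saddle at (364,213). The smaller look-alike is at (293,237). The press lug disc is at (379,192). Next I'll move above the handle bar.

```bash
cat >> h.py <<'E'
from scipy.spatial.transform import Rotation as Ro
def go(target,yaw=None):
    s=robot.read_state();R=Ro.from_rotvec(s['orientation']).as_matrix()
    d=R.T@(np.array(target)-s['tool_pos']);tx=np.arctan2(R[1,0],R[0,0])
    print('delta',np.round(d,4),'toolx yaw',round(tx,3),'spin',None if yaw is None else round(tx-yaw,3),'tilt',round(R[2,2],4),'t',s['t'])
E
python3 -c "
from h import *
go([.439,-.189,.20],.39)"
```

```text
delta [ 0.3132 -0.2389 -0.0066] toolx yaw 0.45 spin 0.06 tilt -1.0 t 1.0
```

```bash
python3 -m pendant '[{"delta_pos":[0.157,-0.12,0],"spin":0.03},{"delta_pos":[0.157,-0.12,0],"spin":0.03},{"delta_pos":[0.313,-0.238,0],"spin":0.06},{"delta_pos":[0.313,-0.238,0],"spin":0.06},{"delta_pos":[0.313,-0.238,0],"spin":0.06},{"delta_pos":[0.313,-0.238,0],"spin":0.06},{"delta_pos":[0.313,-0.238,0],"spin":0.06},{"delta_pos":[0.313,-0.238,0],"spin":0.06},{"delta_pos":[0.313,-0.238,0],"spin":0.06},{"delta_pos":[0.313,-0.238,0],"spin":0.06}]' -1 40
python3 - <<'E'
from h import *
L=['jack','saddle_top','handle_bar','handle_paddle','press','lift_point']
look('wrist','w1.png',L);look('top','top1.png',L)
s=robot.read_state();print(s['tool_pos'],s['t'])
E
```

```text
t: 2.0
tool_pos: [0.4396, -0.1892, 0.1936]
orientation: [3.081, 0.613, 0.0]
force: [-0.2, -0.1, 0.8]
opening: 0.0932
wrist jack 0.8 [ 4.657e-01 -1.815e-01  4.000e-04] [320. 158.]
wrist jack 0.72 [ 0.471   0.0675 -0.004 ] [138.  77.]
wrist saddle_top 0.91 [ 0.5405 -0.1465  0.0365] [317.  90.]
wrist saddle_top 0.87 [0.4509 0.0049 0.0263] [171. 113.]
wrist handle_bar 0.87 [0.4844 0.0886 0.0489] [90. 50.]
wrist handle_bar 0.8 [ 0.4353 -0.1891  0.0674] [317. 193.]
wrist handle_paddle 0.87 [0.4974 0.1161 0.0752] [42. 17.]
wrist handle_paddle 0.77 [ 0.395  -0.2084  0.1036] [319. 242.]
wrist lift_point 0.92 [ 0.5999 -0.1914  0.0436] [377.  51.]
wrist lift_point 0.51 [ 0.5549 -0.4159  0.0036] [508. 163.]
top jack 0.72 [ 0.472   0.0637 -0.0013] [293. 238.]
top jack 0.66 [ 0.4671 -0.1796 -0.001 ] [374. 239.]
top jack 0.49 [ 0.5979 -0.1898  0.0453] [379. 193.]
top saddle_top 0.57 [0.446  0.009  0.0315] [311. 246.]
top saddle_top 0.42 [ 0.5406 -0.147   0.0359] [364. 213.]
top handle_bar 0.8 [0.4798 0.0913 0.0509] [282. 233.]
top handle_bar 0.53 [ 5.226e-01  3.625e-01 -4.000e-04] [194. 221.]
top handle_paddle 0.71 [0.5014 0.1214 0.0796] [271. 224.]
top handle_paddle 0.51 [ 0.3979 -0.2099  0.1078] [392. 262.]
top press 0.64 [ 0.7374 -0.1783  0.0028] [372. 153.]
top press 0.51 [ 0.598 -0.19   0.045] [379. 193.]
top lift_point 0.58 [ 0.5983 -0.1897  0.0452] [379. 193.]
[ 0.43924014 -0.19000567  0.19344309] 2.7
```

View pics/w1.png

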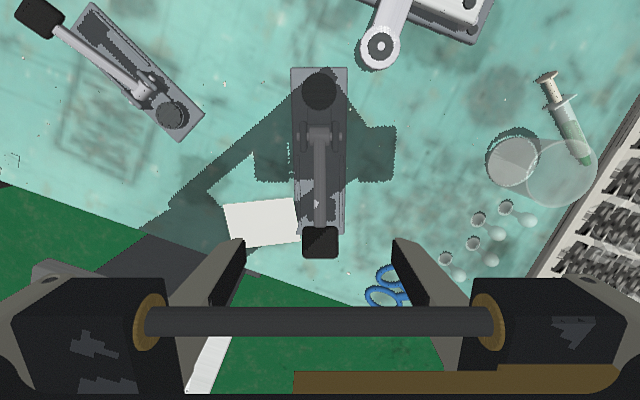

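The wrist view shows the jack square to the tool, with the bar at (317,193), saddle at (319,90) and lug disc at (377,51). Descending to grip the bar.

```bash
python3 -c "
from h import *
go([.438,-.1905,.052],.40)"
python3 -m pendant '[{"delta_pos":[-0.001,0,0.04],"spin":-0.01},{"delta_pos":[-0.001,0,0.08],"spin":-0.01},{"delta_pos":[-0.001,0,0.11],"spin":-0.01},{"delta_pos":[-0.001,0,0.13],"spin":-0.01},{"delta_pos":[-0.001,0,0.141],"spin":-0.01},{"delta_pos":[-0.001,0,0.141],"spin":-0.01}]' -1 40
python3 - <<'E'
from h import *
look('wrist','w2.png',['handle_bar','saddle_top','lift_point'])
go([.438,-.1905,.052],.40)
E
```

```text
delta [-0.0013 -0.      0.1414] toolx yaw 0.39 spin -0.01 tilt -1.0 t 2.7
t: 3.3
tool_pos: [0.4372, -0.1897, 0.051]
orientation: [-3.077, -0.623, 0.003]
force: [1.2, 0.6, -0.1]
opening: 0.0931
wrist handle_bar 0.98 [ 0.4366 -0.1912  0.0698] [320. 247.]
wrist saddle_top 0.97 [0.4471 0.0058 0.0289] [ 70. 111.]
wrist saddle_top 0.71 [ 0.5389 -0.1449  0.0392] [316.  68.]
delta [-0.0012 -0.0011  0.0021] toolx yaw 0.4 spin -0.0 tilt -1.0 t 3.5
```

View pics/w2.png

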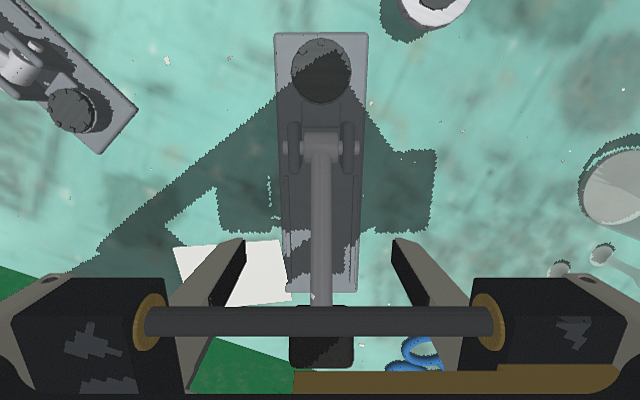

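The bar is centred between the fingers at column 320 and the saddle is at (321,70). Closing the gripper.

```bash
python3 -m pendant '[{"delta_pos":[0,0,0],"spin":0},{"delta_pos":[0,0,0],"spin":0},{"delta_pos":[0,0,0],"spin":0},{"delta_pos":[0,0,0],"spin":0},{"delta_pos":[0,0,0],"spin":0},{"delta_pos":[0,0,0],"spin":0},{"delta_pos":[0,0,0],"spin":0},{"delta_pos":[0,0,0],"spin":0}]' 1 40
python3 - <<'E'
from h import *
L=['saddle_top','lift_point','handle_paddle','handle_bar']
look('wrist','w3.png',L);look('top','top3.png',L);look('scene','s3.png',L)
s=robot.read_state();print(s['tool_pos'],s['t'],s['force'],s['opening']);go(s['tool_pos'])
E
```

```text
t: 4.3
tool_pos: [0.4394, -0.191, 0.054]
orientation: [3.077, 0.623, 0.003]
force: [-0.0, 0.5, -0.2]
opening: 0.0332
wrist saddle_top 0.97 [ 0.5397 -0.1465  0.0373] [315.  72.]
wrist saddle_top 0.81 [0.4513 0.0101 0.0241] [ 71. 106.]
wrist saddle_top 0.53 [ 0.3939 -0.2056  0.1025] [312. 338.]
wrist handle_paddle 0.9 [ 0.391  -0.2065  0.1031] [311. 343.]
wrist handle_bar 0.68 [ 0.4348 -0.1928  0.0661] [318. 248.]
top saddle_top 0.73 [ 0.4385 -0.1897  0.0704] [382. 247.]
top saddle_top 0.48 [ 0.5392 -0.1483  0.0378] [365. 214.]
top lift_point 0.88 [ 0.5976 -0.1909  0.0469] [379. 193.]
top handle_paddle 0.75 [ 0.401  -0.2087  0.1058] [392. 260.]
top handle_paddle 0.69 [0.5006 0.1189 0.0779] [272. 225.]
top handle_bar 0.68 [0.4832 0.0876 0.0528] [284. 232.]
top handle_bar 0.53 [ 0.4383 -0.1911  0.0716] [383. 247.]
scene saddle_top 0.65 [0.4493 0.0059 0.0259] [343. 244.]
scene saddle_top 0.57 [ 0.5412 -0.1525  0.0398] [345. 195.]
scene handle_paddle 0.75 [ 0.3946 -0.2107  0.1045] [397. 188.]
scene handle_paddle 0.71 [0.5006 0.1164 0.0796] [307. 251.]
scene handle_bar 0.5 [ 0.4366 -0.1906  0.0674] [380. 195.]
scene handle_bar 0.5 [0.4792 0.088  0.0505] [319. 254.]
[ 0.4398133  -0.19117048  0.0543273 ] 5.05 [ 0.83632179 -0.13999425  1.19365632] 0.0005935235653690432
delta [0. 0. 0.] toolx yaw 0.4 spin None tilt -1.0 t 5.05
```

View pics/w3.png

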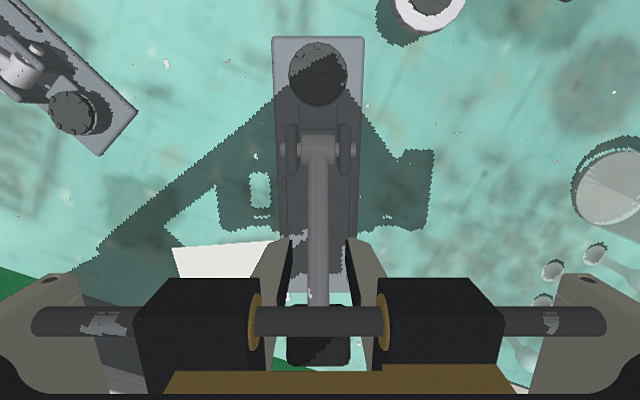

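Run:
```python
from h import *
look('wrist','w4.png',['saddle_top','handle_paddle']);c=look('scene','s4.png')
im=c['color'][120:270,280:460];cv2.imwrite('pics/s4z.png',cv2.resize(im,None,fx=4,fy=4,interpolation=cv2.INTER_CUBIC))
s=robot.read_state();print(s['tool_pos'],s['t'],s['force'],s['opening'])
```

```text
wrist saddle_top 0.73 [ 0.5389 -0.1479  0.0373] [316.  75.]
wrist saddle_top 0.64 [0.4496 0.005  0.0252] [ 76. 111.]
wrist handle_paddle 0.78 [ 0.3953 -0.2027  0.1017] [308. 334.]
[ 0.43965862 -0.19114508  0.05419287] 5.25 [ 1.24489282 -0.50203902  1.32880123] 0.0007163927217830057
```

View pics/w4.png

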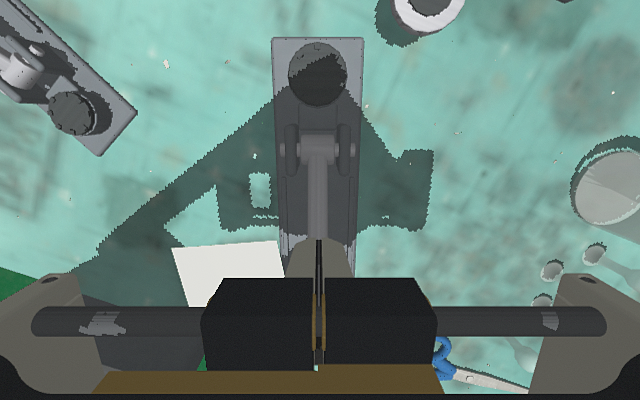

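View pics/s4z.png

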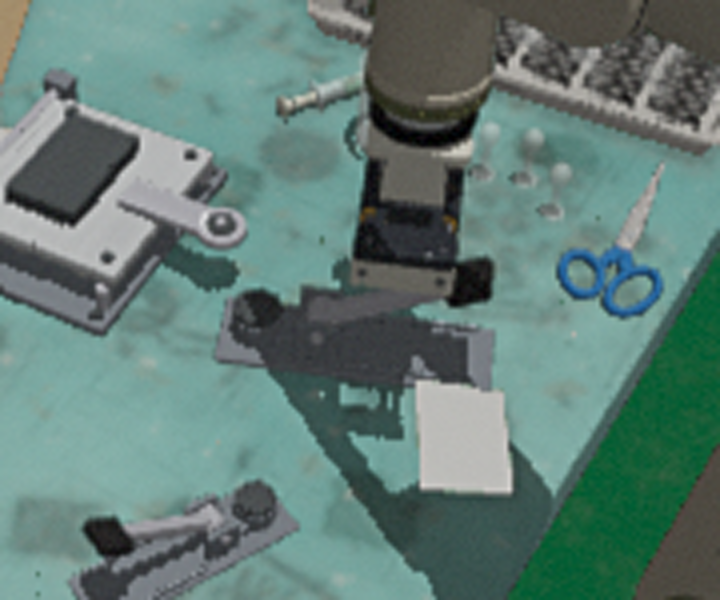

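Run:
```python
from h import *
c=robot.read_camera('scene');im=c['color'].copy()
im=cv2.resize(im[120:270,280:460],None,fx=4,fy=4,interpolation=cv2.INTER_CUBIC)
p=robot.read_state()['tool_pos']
a=np.array([np.cos(.4),np.sin(.4),0]);b=np.array([-a[1],a[0],0])
for X,col in [(p,(0,0,255)),(p+[0,0,.019],(0,255,255)),(p+b*.01,(255,0,0)),([.438,-.191,.069],(0,255,0)),([.5408,-.1475,.036],(255,0,255))]:
    uv=(proj(c,X)-[280,120]+.5)*4;cv2.circle(im,tuple(int(v) for v in uv),3,col,-1)
cv2.imwrite('pics/s5z.png',im)
for m in robot.outline_of('scene','jack'): 
    ys,xs=np.where(m['mask']);print(m['score'],xs.min(),xs.max(),ys.min(),ys.max())
```

```text
0.87 298 353 241 277
0.63 334 402 185 217
```

View pics/s5z.png

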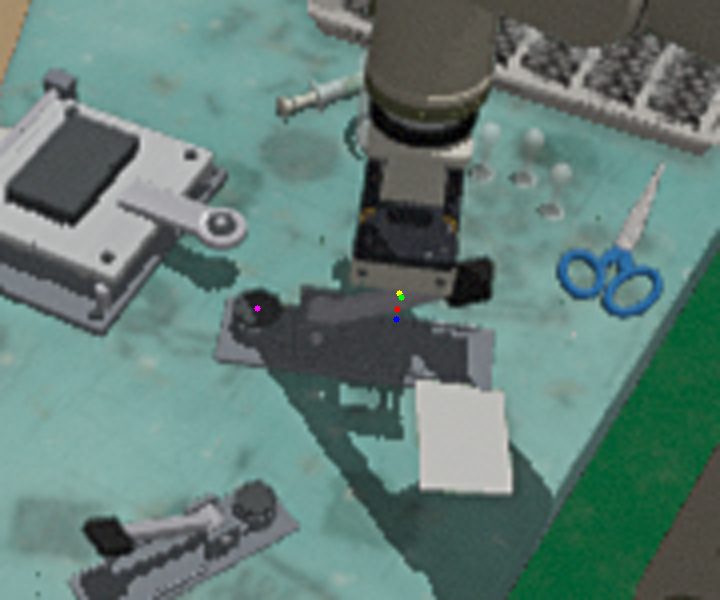

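Run:
```python
import cv2,numpy as np
a=[cv2.imread('pics/'+f)[160:240,310:430] for f in ('scene0.png','s3.png','s4.png')]
cv2.imwrite('pics/cmp.png',np.hstack([cv2.resize(x,None,fx=3,fy=3,interpolation=cv2.INTER_NEAREST)[:, :262] if 0 else cv2.resize(x,(266,178*1),interpolation=cv2.INTER_CUBIC) for x in a]))
b=[cv2.resize(cv2.imread('pics/'+f)[180:400,200:440],None,fx=1.6,fy=1.6) for f in ('w3.png','w4.png')]
cv2.imwrite('pics/cmp2.png',np.hstack(b))
```

```text
(no output)
```

View pics/cmp.png

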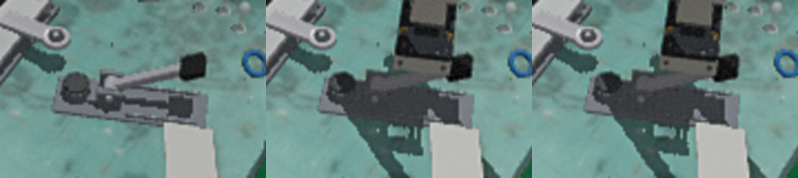

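View pics/cmp2.png

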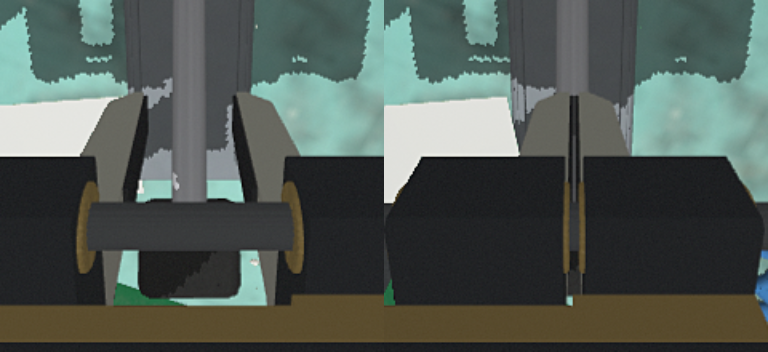

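Run:
```python
from h import *
c=robot.read_camera('wrist')
s=robot.read_state();R=Ro.from_rotvec(s['orientation']).as_matrix();p=s['tool_pos']
for z in (0,-.019,-.04):
  for y in (-.0,.0466): print(z,y,np.round(proj(c,p+R@[0,y,z])))
print(s['t'],p,s['opening'])
m=robot.mark_of('wrist','handle_paddle');print([ (x['score'],world(c,x['location'])) for x in m])
c=robot.read_camera('top');m=robot.mark_of('top','handle_paddle');print([ (x['score'],world(c,x['location'])) for x in m])
cv2.imwrite('pics/t6.png',cv2.resize(c['color'][180:300,300:460],None,fx=4,fy=4))
```

```text
0 -0.0 [318. 234.]
0 0.0466 [383. 234.]
-0.019 -0.0 [318. 246.]
-0.019 0.0466 [389. 246.]
-0.04 -0.0 [318. 261.]
-0.04 0.0466 [397. 261.]
5.4 [ 0.43962837 -0.19114269  0.05419381] 0.0003761036876911509
[(0.68, array([ 0.39435641, -0.20480795,  0.09979494]))]
[(0.79, array([ 0.39957911, -0.21351692,  0.10594268])), (0.64, array([0.49747769, 0.11991154, 0.07941075]))]
```

View pics/t6.png

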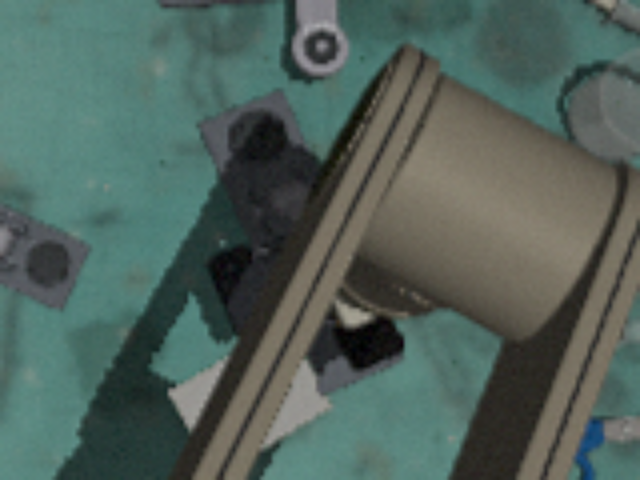

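```bash
python3 - <<'E'
from h import *
sad=np.array([.5405,-.1480]);y=.40;a=np.array([np.cos(y),np.sin(y)])
t=robot.read_camera('top');s=robot.read_camera('scene');w=robot.read_camera('wrist')
for th in (.5,.4,.3,.2,.1,0):
    x=30-125*np.cos(th)+0*np.sin(th);z=35+125*np.sin(th)+0
    X=np.r_[sad+a*(x-80)/1000,z/1000]
    print(.5-th,np.round(X,3),np.round(proj(t,X),1),np.round(proj(s,X),1),np.round(proj(w,X),1))
E
python3 -c "
import cv2,numpy as np
a=[cv2.resize(cv2.imread('pics/'+f)[180:220,330:420],None,fx=8,fy=8,interpolation=cv2.INTER_CUBIC)[:290] for f in ('scene0.png','s4.png')]
cv2.imwrite('pics/c7.png',np.vstack(a))
a=[cv2.resize(cv2.imread('pics/'+f)[195:285,340:420],None,fx=5,fy=5,interpolation=cv2.INTER_CUBIC) for f in ('top0.png','top3.png')]
cv2.imwrite('pics/c8.png',np.hstack(a))"
```

```text
0.0 [ 0.393 -0.21   0.095] [391.7 263.4] [396.6 190.1] [318.1 331.9]
0.09999999999999998 [ 0.388 -0.212  0.084] [391.7 265.4] [397.9 192.8] [318.1 326.5]
0.2 [ 0.384 -0.214  0.072] [391.6 267. ] [398.9 195.6] [318.1 320. ]
0.3 [ 0.382 -0.215  0.06 ] [391.2 268.1] [399.4 198.4] [318.  312.6]
0.4 [ 0.38  -0.216  0.047] [390.6 268.8] [399.4 201.1] [318.  304.5]
0.5 [ 0.379 -0.216  0.035] [389.9 269.1] [399.1 203.8] [318.  295.8]
```

View pics/c7.png

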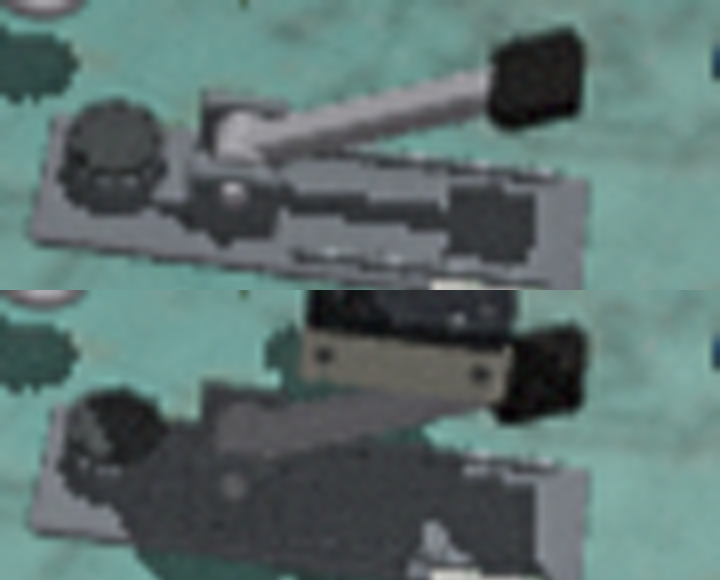

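View pics/c8.png

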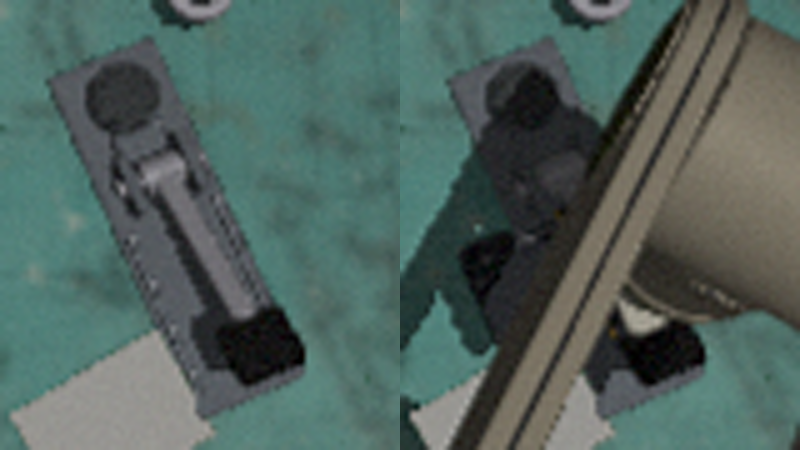

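The gripper reads shut and the wrist view shows the pads meeting in front of the bar, so this wasn't a proper grip. I'll open up and look before trying again.

```bash
python3 -m pendant '[{"delta_pos":[0,0,0],"spin":0},{"delta_pos":[0,0,0],"spin":0},{"delta_pos":[0,0,0],"spin":0},{"delta_pos":[0,0,0],"spin":0},{"delta_pos":[0,0,0],"spin":0},{"delta_pos":[0,0,0],"spin":0}]' -0.4 40
python3 - <<'E'
from h import *
c=look('wrist','w8.png',['saddle_top','handle_paddle','handle_bar'])
s=robot.read_state();R=Ro.from_rotvec(s['orientation']).as_matrix();print(s['t'],s['tool_pos'],s['opening'],s['force'])
sad=np.array([.5405,-.1480]);a=np.array([np.cos(.4),np.sin(.4)])
for th in (.5,.35,.2):
  for d in (60,70,80):
    x=30-d*np.cos(th)-8*np.sin(th);z=35+d*np.sin(th)+8*np.cos(th)
    print(th,d,np.round(z,1),np.round(proj(c,np.r_[sad+a*(x-80)/1000,z/1000]),1))
E
```

```text
t: 6.3
tool_pos: [0.4393, -0.191, 0.0538]
orientation: [3.078, 0.623, 0.002]
force: [-0.9, 1.0, 0.0]
opening: 0.0436
wrist saddle_top 0.71 [ 0.5391 -0.1463  0.0411] [315.  72.]
wrist saddle_top 0.56 [0.4474 0.009  0.0238] [ 72. 111.]
wrist handle_paddle 0.8 [ 0.3967 -0.2077  0.1026] [317. 336.]
wrist handle_bar 0.61 [ 0.4382 -0.192   0.0681] [319. 244.]
6.5 [ 0.43947211 -0.19105942  0.05406985] 0.05985824891102944 [-0.77143243  0.06885071 -0.15591798]
0.5 60 70.8 [318.2 239.5]
0.5 70 75.6 [318.3 254.8]
0.5 80 80.4 [318.3 270.5]
0.35 60 63.1 [318.2 238.4]
0.35 70 66.5 [318.2 252.9]
0.35 80 69.9 [318.3 267.6]
0.2 60 54.8 [318.2 235.2]
0.2 70 56.7 [318.2 248.8]
0.2 80 58.7 [318.2 262.3]
```

View pics/w8.png

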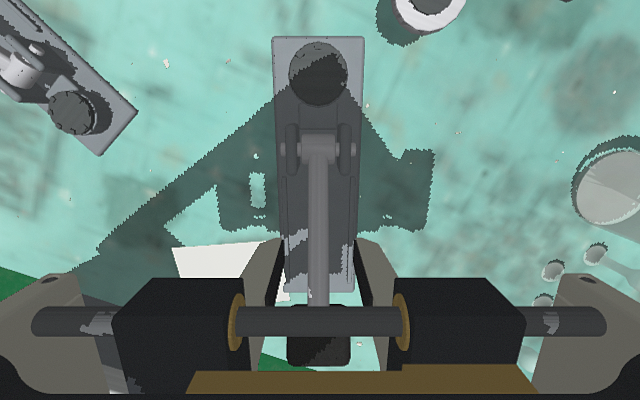

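```bash
python3 -m pendant '[{"delta_pos":[0,0,0.006],"spin":0},{"delta_pos":[0,0,0.012],"spin":0},{"delta_pos":[0,0,0.012],"spin":0},{"delta_pos":[0,0,0.012],"spin":0},{"delta_pos":[0,0,0.012],"spin":0},{"delta_pos":[0,0,0.012],"spin":0}]' 0.3 20
python3 - <<'E'
from h import *
s=robot.read_state();print(s['t'],s['tool_pos'],s['opening'],s['force'])
E
python3 -m pendant '[{"delta_pos":[0,0,0],"spin":0},{"delta_pos":[0,0,0],"spin":0},{"delta_pos":[0,0,0],"spin":0}]' 0.75 20
python3 - <<'E'
from h import *
c=look('wrist','w9.png')
s=robot.read_state();print(s['t'],s['tool_pos'],s['opening'],s['force'])
E
```

```text
t: 7.1
tool_pos: [0.4397, -0.1912, 0.0423]
orientation: [3.077, 0.623, 0.004]
force: [-0.1, -0.5, 0.7]
opening: 0.0325
7.1 [ 0.43972484 -0.19117251  0.04229312] 0.03248350951693635 [-0.13571331 -0.502975    0.71569796]
t: 7.4
tool_pos: [0.4396, -0.191, 0.0424]
orientation: [3.077, 0.623, 0.003]
force: [-4.4, 5.0, 4.3]
opening: 0.0137
7.45 [ 0.43944737 -0.19059608  0.04225991] 0.013959632793247715 [-0.47690556  1.49984322  3.1983977 ]
```

View pics/w9.png

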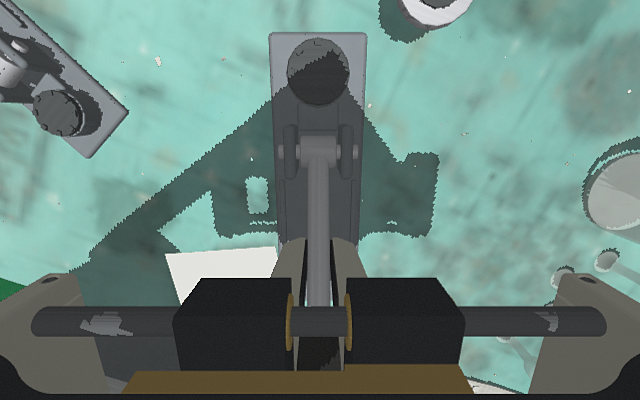

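Now the bar sits between the pads, with the opening at 14 mm. Tightening.

```bash
python3 -m pendant '[{"delta_pos":[0,0,0],"spin":0},{"delta_pos":[0,0,0],"spin":0},{"delta_pos":[0,0,0],"spin":0},{"delta_pos":[0,0,0],"spin":0}]' 1 40
python3 - <<'E'
from h import *
L=['saddle_top','lift_point']
c=look('wrist','w10.png',L)
s=robot.read_state();print(s['t'],s['tool_pos'],s['opening'],s['force'])
E
```

```text
t: 7.85
tool_pos: [0.4395, -0.1906, 0.0423]
orientation: [3.078, 0.623, 0.003]
force: [-1.1, 2.1, 3.2]
opening: 0.0135
wrist saddle_top 0.81 [ 0.5338 -0.1466  0.0395] [312.  79.]
wrist saddle_top 0.63 [0.4486 0.0097 0.0276] [ 53. 109.]
8.0 [ 0.4394865  -0.19057881  0.04233411] 0.013162629423827912 [-0.61827415  2.01283483  3.39784535]
```

Run:
```python
from h import *
# saddle & disc from pixels
for n,f,px,z in [('wrist','w10.png',None,0)]: pass
c=robot.read_camera('wrist');cv2.imwrite('pics/w11z.png',cv2.resize(c['color'][0:130,250:500],None,fx=3,fy=3,interpolation=cv2.INTER_CUBIC))
t=robot.read_camera('top');cv2.imwrite('pics/t11z.png',cv2.resize(t['color'][140:230,340:420],None,fx=6,fy=6,interpolation=cv2.INTER_CUBIC))
s=robot.read_camera('scene');cv2.imwrite('pics/s11z.png',cv2.resize(s['color'][160:220,310:390],None,fx=8,fy=8,interpolation=cv2.INTER_CUBIC))
```

```text
(no output)
```

View pics/w11z.png

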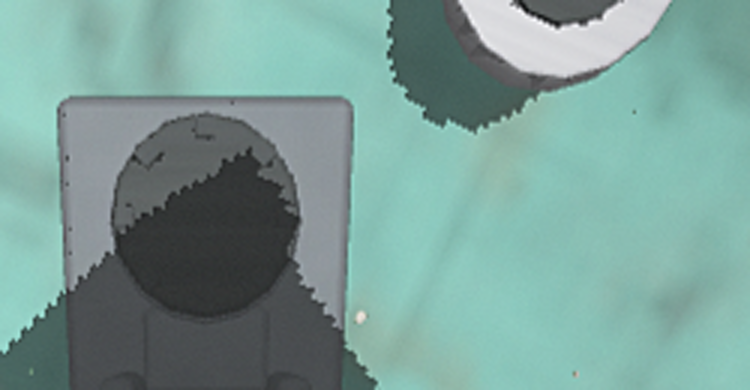

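View pics/t11z.png

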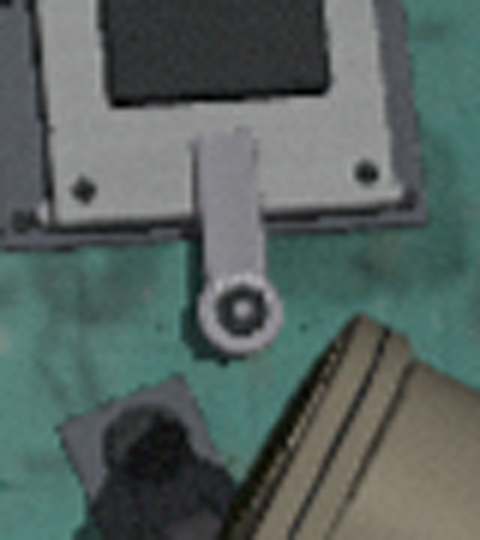

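View pics/s11z.png

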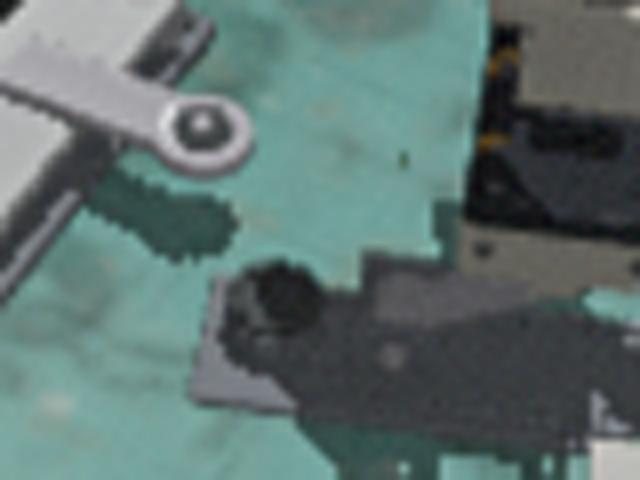

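Run:
```python
from h import *
t=robot.read_camera('top');s=robot.read_camera('scene');w=robot.read_camera('wrist')
o=-.33
print('disc top',ray(t,(380.2-.42,191.5-.42),.065),'scene',ray(s,(335.4-.44,176-.44),.065))
print('saddle wrist',ray(w,(318.0,70.0),.036),'top',ray(t,(340+146/6-.42,140+440/6-.42),.036), 'scene',ray(s,(310+270/8-.44,160+292/8-.44),.036))
st=robot.read_state();R=Ro.from_rotvec(st['orientation']).as_matrix();print(st['t'],st['tool_pos'])
for z in(0,):print(R.T@(ray(w,(318.0,70.0),.036)-st['tool_pos']))
```

```text
disc top [ 0.60068734 -0.18928947  0.065     ] scene [ 0.60052111 -0.18857319  0.065     ]
saddle wrist [ 0.54037146 -0.14783847  0.036     ] top [ 0.54142137 -0.14556713  0.036     ] scene [ 0.5436032  -0.14889158  0.036     ]
8.3 [ 0.43947451 -0.19062474  0.0423176 ]
[ 0.1095827  -0.00016597  0.00650971]
```

```bash
python3 -c "
from h import *
go([.4905,-.2005,.0423],.10)"
```

```text
delta [0.0432 0.029  0.0001] toolx yaw 0.4 spin 0.3 tilt -1.0 t 8.3
```

```bash
python3 -m pendant '[{"delta_pos":[0.004,0.003,0],"spin":0.03},{"delta_pos":[0.009,0.006,0],"spin":0.06},{"delta_pos":[0.013,0.009,0],"spin":0.09},{"delta_pos":[0.017,0.012,0],"spin":0.12},{"delta_pos":[0.022,0.015,0],"spin":0.15},{"delta_pos":[0.026,0.018,0],"spin":0.18},{"delta_pos":[0.030,0.021,0],"spin":0.21},{"delta_pos":[0.035,0.024,0],"spin":0.24},{"delta_pos":[0.039,0.027,0],"spin":0.27},{"delta_pos":[0.043,0.029,0],"spin":0.30}]'
python3 - <<'E'
from h import *
L=['saddle_top','lift_point','handle_paddle']
c=look('wrist','w12.png',L);look('top','t12.png',L);s=look('scene','s12.png',L)
cv2.imwrite('pics/s12z.png',cv2.resize(s['color'][150:230,290:410],None,fx=6,fy=6,interpolation=cv2.INTER_CUBIC))
st=robot.read_state();print(st['t'],st['tool_pos'],st['opening'],st['force'])
go([.4905,-.2005,.0423],.10)
E
```

```text
t: 9.3
tool_pos: [0.4885, -0.1999, 0.0419]
orientation: [-3.137, -0.156, 0.004]
force: [-10.7, 4.0, 10.4]
opening: 0.0133
wrist saddle_top 0.89 [0.4518 0.0097 0.0292] [ 47. 246.]
wrist lift_point 0.86 [ 0.6032 -0.1929  0.0458] [325.  58.]
wrist handle_paddle 0.94 [ 0.4389 -0.2018  0.1004] [313. 353.]
top saddle_top 0.66 [0.4474 0.0071 0.0283] [312. 245.]
top saddle_top 0.5 [ 0.597  -0.1851  0.0367] [377. 194.]
top lift_point 0.83 [ 0.5973 -0.1904  0.0474] [379. 193.]
top lift_point 0.34 [ 0.5182 -0.1954 -0.001 ] [379. 223.]
top handle_paddle 0.68 [ 0.446  -0.2079  0.1071] [391. 244.]
top handle_paddle 0.68 [0.4999 0.1193 0.0779] [272. 225.]
scene saddle_top 0.45 [ 0.5996 -0.189   0.0385] [335. 181.]
scene saddle_top 0.41 [0.4486 0.0119 0.0272] [342. 245.]
scene lift_point 0.78 [ 0.6028 -0.1903  0.0545] [335. 177.]
scene handle_paddle 0.8 [ 0.4434 -0.2044  0.1031] [381. 183.]
scene handle_paddle 0.74 [0.4969 0.1166 0.0804] [308. 252.]
9.9 [ 0.48939654 -0.1999949   0.04216144] 0.013386600382707033 [-4.21645594  3.85089834  5.89433289]
delta [ 0.001   0.0006 -0.0001] toolx yaw 0.1 spin 0.0 tilt -1.0 t 9.9
```

View pics/w12.png

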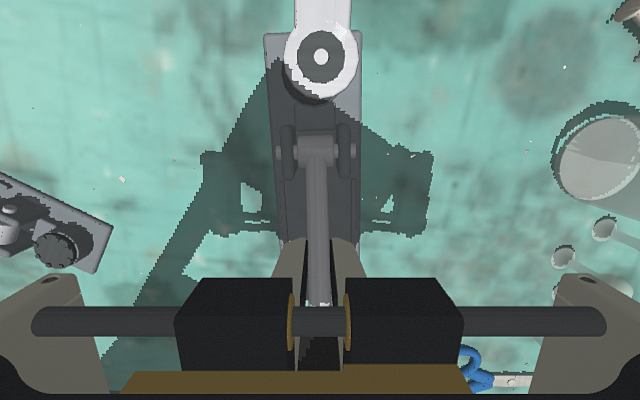

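View pics/s12z.png

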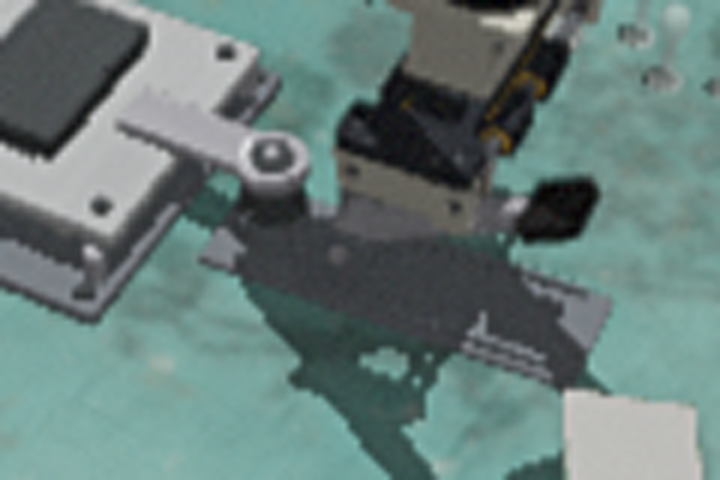

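Run:
```python
from h import *
w=robot.read_camera('wrist');cv2.imwrite('pics/w13z.png',cv2.resize(w['color'][10:170,240:400],None,fx=4,fy=4,interpolation=cv2.INTER_CUBIC))
a=ray(w,(313.5,68),.036);b=ray(w,(321,57),.065);print(a,b,robot.read_state()['tool_pos'])
print(ray(w,(317,147),.045), proj(w,[.600,-.1895,.036]))
```

```text
[ 0.59923039 -0.18599259  0.036     ] [ 0.60093426 -0.19031688  0.065     ] [ 0.48940521 -0.19997729  0.04215752]
[ 0.55158089 -0.19292569  0.045     ] [319.16733403  67.27129494]
```

View pics/w13z.png

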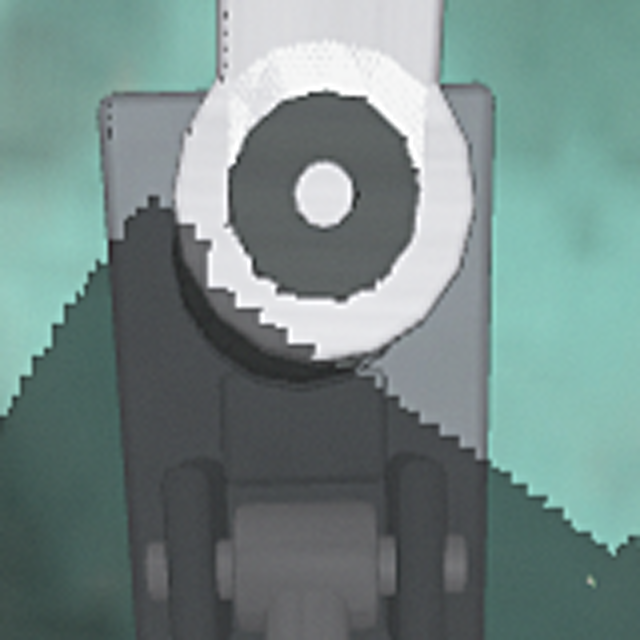

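The wrist view shows the lug disc at (321,57) and the saddle edge just peeking out at lower left, so the saddle is about 4 mm to +y. I'll trim it with a small spin.

```bash
python3 -m pendant '[{"delta_pos":[0.001,0.001,0],"spin":0.015},{"delta_pos":[0.001,0.002,0],"spin":0.03},{"delta_pos":[0.001,0.002,0],"spin":0.03},{"delta_pos":[0.001,0.002,0],"spin":0.03},{"delta_pos":[0.001,0.002,0],"spin":0.03}]'
python3 - <<'E'
from h import *
L=['saddle_top','lift_point','handle_paddle']
w=look('wrist','w14.png',L);look('top','t14.png',L);s=look('scene','s14.png',L)
cv2.imwrite('pics/w14z.png',cv2.resize(w['color'][10:170,240:400],None,fx=4,fy=4,interpolation=cv2.INTER_CUBIC))
print(proj(w,[.600,-.1895,.036]))
st=robot.read_state();print(st['t'],st['tool_pos'],st['opening'],st['force'])
E
```

```text
t: 10.45
tool_pos: [0.4898, -0.2007, 0.0418]
orientation: [-3.137, -0.112, 0.003]
force: [-3.8, 6.1, 5.5]
opening: 0.0136
wrist saddle_top 0.71 [0.4513 0.0061 0.0262] [ 58. 254.]
wrist lift_point 0.69 [ 0.6    -0.1912  0.0432] [315.  66.]
wrist handle_paddle 0.86 [ 0.4417 -0.2033  0.1011] [317. 353.]
top saddle_top 0.54 [ 0.598  -0.1907  0.0361] [379. 194.]
top saddle_top 0.39 [0.4457 0.0099 0.0287] [311. 246.]
top lift_point 0.95 [ 0.5999 -0.189   0.0477] [379. 193.]
top handle_paddle 0.69 [0.5    0.1217 0.0792] [271. 225.]
top handle_paddle 0.45 [ 0.4467 -0.2099  0.107 ] [392. 243.]
scene saddle_top 0.56 [ 0.6008 -0.194   0.0428] [336. 179.]
scene saddle_top 0.4 [0.4496 0.0109 0.0271] [342. 245.]
scene lift_point 0.82 [ 0.603  -0.1929  0.0522] [335. 177.]
scene lift_point 0.71 [0.5596 0.2463 0.0058] [263. 290.]
scene handle_paddle 0.72 [ 0.4431 -0.2053  0.1014] [381. 183.]
[312.87146722  67.82936331]
11.05 [ 0.48981109 -0.20071279  0.04179634] 0.013578523958903214 [-3.81220176  5.80051612  5.73422554]
```

View pics/w14z.png

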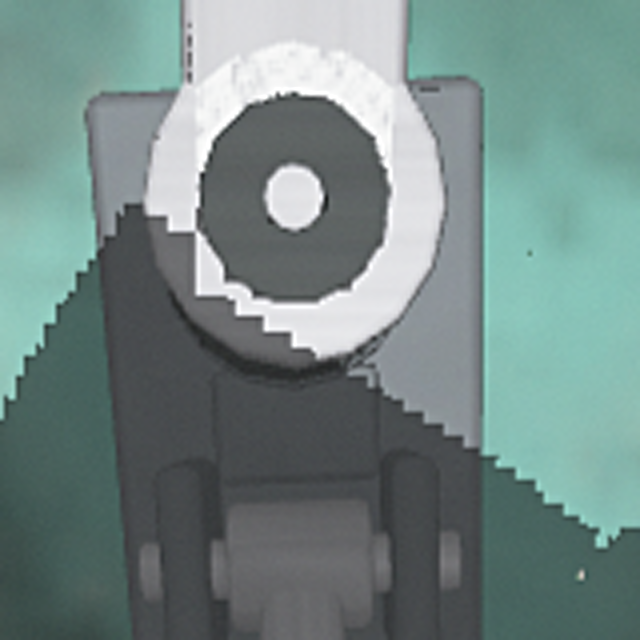

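Base and disc are now aligned to within about 2 mm. Releasing and rising.

```bash
python3 -m pendant '[{"delta_pos":[0,0,0],"spin":0},{"delta_pos":[0,0,0],"spin":0},{"delta_pos":[0,0,0],"spin":0},{"delta_pos":[0,0,0],"spin":0},{"delta_pos":[0,0,0],"spin":0},{"delta_pos":[0,0,0],"spin":0}]' -0.2 20
python3 -m pendant '[{"delta_pos":[0,0,-0.02],"spin":0},{"delta_pos":[0,0,-0.05],"spin":0},{"delta_pos":[0,0,-0.08],"spin":0},{"delta_pos":[0,0,-0.11],"spin":0},{"delta_pos":[0,0,-0.11],"spin":0}]' 1 20
python3 - <<'E'
from h import *
L=['saddle_top','lift_point','handle_paddle','jack']
w=look('wrist','w15.png',L);t=look('top','t15.png',L);s=look('scene','s15.png',L)
st=robot.read_state();print(st['t'],st['tool_pos'],st['opening'],st['force'])
go([.443,-.2053,.152])
E
```

```text
t: 11.65
tool_pos: [0.4898, -0.2008, 0.0418]
orientation: [-3.137, -0.111, 0.003]
force: [-0.7, -0.6, 0.0]
opening: 0.0545
t: 12.15
tool_pos: [0.4929, -0.2026, 0.1572]
orientation: [3.138, 0.111, 0.009]
force: [0.1, -0.4, 0.4]
opening: 0.0205
wrist saddle_top 0.8 [0.4499 0.0069 0.0248] [140. 212.]
wrist lift_point 0.81 [ 0.6013 -0.1948  0.0449] [318.  87.]
wrist lift_point 0.23 [ 5.152e-01 -1.977e-01  5.000e-04] [315. 167.]
wrist handle_paddle 0.77 [ 0.4418 -0.2036  0.1009] [316. 260.]
wrist jack 0.94 [ 0.4718  0.0681 -0.0021] [102. 186.]
wrist jack 0.62 [ 5.178e-01 -1.982e-01  3.000e-04] [316. 164.]
top saddle_top 0.48 [ 0.5983 -0.1891  0.0348] [378. 194.]
top saddle_top 0.4 [0.4459 0.0064 0.0288] [312. 246.]
top lift_point 0.87 [ 0.5958 -0.1898  0.0441] [379. 194.]
top handle_paddle 0.63 [ 0.4439 -0.2074  0.1062] [391. 244.]
top jack 0.93 [0.4714 0.06   0.0019] [294. 238.]
top jack 0.68 [ 0.5199 -0.1961 -0.0028] [379. 222.]
scene saddle_top 0.39 [ 0.6019 -0.1905  0.0381] [335. 181.]
scene saddle_top 0.38 [0.4494 0.0091 0.0287] [343. 244.]
scene lift_point 0.61 [ 0.6032 -0.1894  0.0529] [334. 178.]
scene handle_paddle 0.58 [ 0.4462 -0.2067  0.1039] [381. 182.]
scene handle_paddle 0.58 [0.4995 0.1162 0.0815] [307. 251.]
scene jack 0.62 [ 0.5185 -0.1971  0.0009] [357. 197.]
scene jack 0.57 [0.4732 0.0664 0.0009] [325. 259.]
12.9 [ 0.49002123 -0.201065    0.15173334] 0.000860466015572872 [-0.12757979 -0.33804867 -0.42682493]
delta [-0.0472  0.0009 -0.0002] toolx yaw 0.071 spin None tilt -1.0 t 12.9
```

View pics/w15.png

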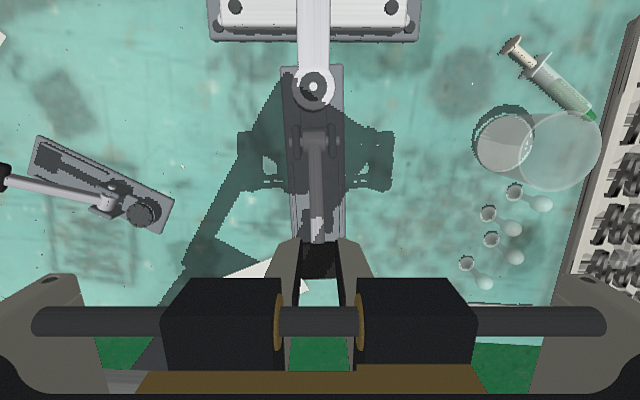

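The jack stayed put: origin is about (0.5185,-0.197) and saddle about (0.598,-0.190). Moving over the paddle with the fingers shut.

```bash
python3 -m pendant '[{"delta_pos":[-0.02,0.001,0],"spin":0},{"delta_pos":[-0.047,0.001,0],"spin":0},{"delta_pos":[-0.047,0.001,0.01],"spin":0},{"delta_pos":[-0.047,0.001,0.025],"spin":0},{"delta_pos":[-0.047,0.001,0.035],"spin":0},{"delta_pos":[-0.047,0.001,0.035],"spin":0}]' 1 20
python3 - <<'E'
from h import *
w=look('wrist','w16.png')
s=robot.read_camera('scene');cv2.imwrite('pics/s16z.png',cv2.resize(s['color'][130:230,290:430],None,fx=5,fy=5,interpolation=cv2.INTER_CUBIC))
st=robot.read_state();print(st['t'],st['tool_pos'],st['opening'],st['force'])
go([.443,-.2053,.112])
E
```

```text
t: 13.5
tool_pos: [0.4421, -0.2043, 0.1141]
orientation: [-3.135, -0.112, 0.008]
force: [-0.3, -0.7, 0.7]
opening: 0.0004
13.6 [ 0.4431268  -0.20493419  0.1160968 ] 0.0008312270340504023 [-0.01815653 -0.2891064  -0.1930532 ]
delta [-0.0001  0.0004  0.0041] toolx yaw 0.071 spin None tilt -1.0 t 13.6
```

View pics/w16.png

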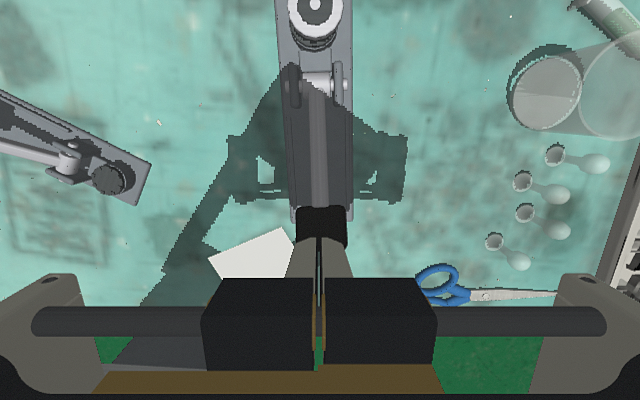

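View pics/s16z.png

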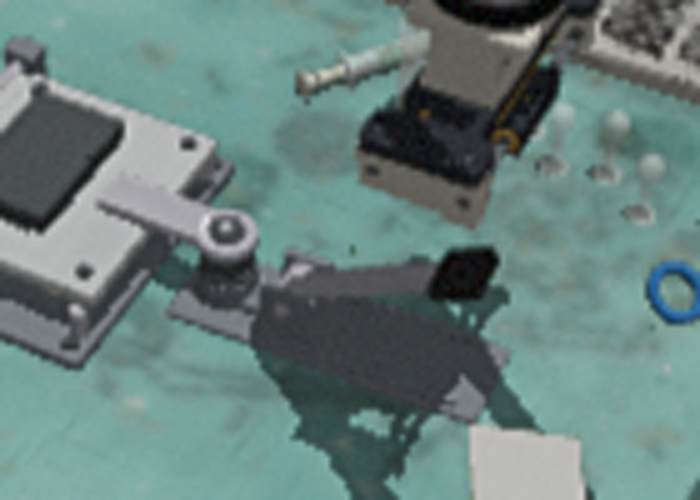

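Tips sit over the middle of the paddle, about 18 mm behind its front edge. Pushing down along its arc.

```bash
python3 -m pendant '[{"delta_pos":[0,0.001,0.006],"spin":0},{"delta_pos":[-0.001,0.001,0.012],"spin":0},{"delta_pos":[-0.003,0.001,0.017],"spin":0},{"delta_pos":[-0.005,0.001,0.022],"spin":0},{"delta_pos":[-0.007,0.001,0.027],"spin":0},{"delta_pos":[-0.009,0.001,0.032],"spin":0},{"delta_pos":[-0.011,0.001,0.037],"spin":0},{"delta_pos":[-0.011,0.001,0.037],"spin":0}]' 1 20
python3 - <<'E'
from h import *
w=look('wrist','w17.png',['jack','lift_point','saddle_top'])
s=look('scene','s17.png',['jack','lift_point','saddle_top','handle_paddle']);cv2.imwrite('pics/s17z.png',cv2.resize(s['color'][130:230,290:430],None,fx=5,fy=5,interpolation=cv2.INTER_CUBIC))
st=robot.read_state();print(st['t'],st['tool_pos'],st['opening'],st['force'])
E
```

```text
t: 14.4
tool_pos: [0.4315, -0.2066, 0.0785]
orientation: [-3.136, -0.112, 0.006]
force: [-1.7, -1.1, 1.3]
opening: 0.0002
wrist jack 0.62 [ 0.4711  0.068  -0.0006] [ 26. 141.]
wrist jack 0.58 [ 5.180e-01 -1.987e-01 -2.000e-04] [317. 109.]
wrist saddle_top 0.72 [0.4501 0.0055 0.0252] [ 76. 174.]
scene jack 0.59 [ 0.5172 -0.1988  0.0036] [358. 197.]
scene lift_point 0.59 [ 0.6035 -0.1915  0.0492] [335. 178.]
scene saddle_top 0.53 [0.4487 0.0107 0.0271] [343. 245.]
scene saddle_top 0.51 [ 0.6011 -0.1946  0.0436] [336. 179.]
scene handle_paddle 0.75 [ 0.4397 -0.2076  0.0985] [383. 184.]
scene handle_paddle 0.7 [0.4968 0.1169 0.0808] [308. 252.]
scene handle_paddle 0.43 [ 0.4873 -0.1994  0.068 ] [367. 186.]
14.85 [ 0.43215712 -0.20666182  0.07929882] 0.00022834152204544196 [-2.5833904  -0.2971287   2.69673243]
```

View pics/w17.png

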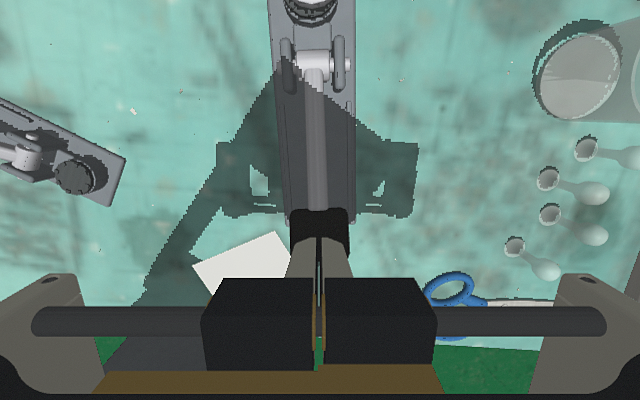

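View pics/s17z.png

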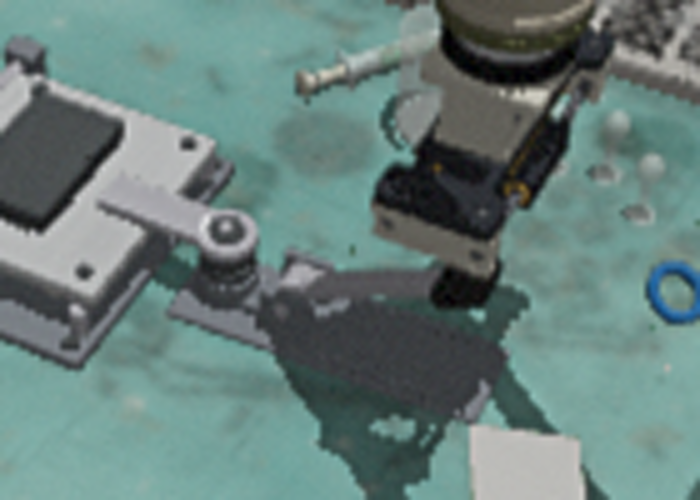

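```bash
python3 -m pendant '[{"delta_pos":[-0.002,0,0.004],"spin":0},{"delta_pos":[-0.004,0,0.008],"spin":0},{"delta_pos":[-0.005,0,0.012],"spin":0},{"delta_pos":[-0.006,0,0.016],"spin":0},{"delta_pos":[-0.007,0,0.020],"spin":0},{"delta_pos":[-0.007,0,0.020],"spin":0}]' 1 20
python3 - <<'E'
from h import *
w=look('wrist','w18.png',['jack'])
s=look('scene','s18.png',['jack','lift_point','saddle_top','handle_paddle']);cv2.imwrite('pics/s18z.png',cv2.resize(s['color'][130:230,290:430],None,fx=5,fy=5,interpolation=cv2.INTER_CUBIC))
st=robot.read_state();print(st['t'],st['tool_pos'],st['opening'],st['force'])
E
```

```text
t: 15.45
tool_pos: [0.4251, -0.2074, 0.059]
orientation: [-3.137, -0.112, 0.004]
force: [-1.6, -1.1, 7.0]
opening: 0.0007
wrist jack 0.79 [0.4695 0.0673 0.001 ] [  1. 138.]
wrist jack 0.71 [ 0.5145 -0.1992  0.0018] [316. 105.]
scene jack 0.95 [ 0.5171 -0.1934  0.0022] [357. 198.]
scene jack 0.72 [ 0.4705  0.0647 -0.0005] [326. 260.]
scene lift_point 0.82 [ 0.6028 -0.1922  0.0566] [335. 176.]
scene saddle_top 0.54 [ 0.6009 -0.1929  0.0536] [336. 177.]
scene saddle_top 0.4 [ 0.517  -0.1962  0.0023] [357. 197.]
scene saddle_top 0.38 [0.449  0.0101 0.0265] [343. 245.]
scene handle_paddle 0.58 [ 0.4317 -0.2087  0.0832] [385. 188.]
scene handle_paddle 0.47 [0.496  0.1198 0.0797] [307. 253.]
15.8 [ 0.42529754 -0.20742628  0.05952015] 0.0004501447023591428 [-2.65857232  0.45983443  5.60152919]
```

View pics/s18z.png

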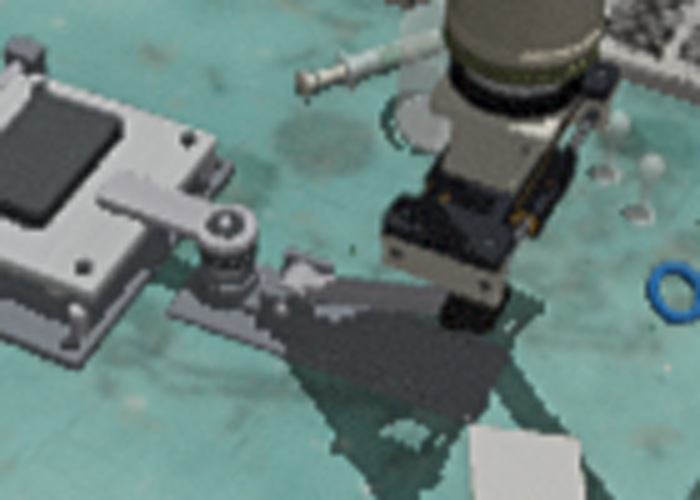

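View pics/w18.png

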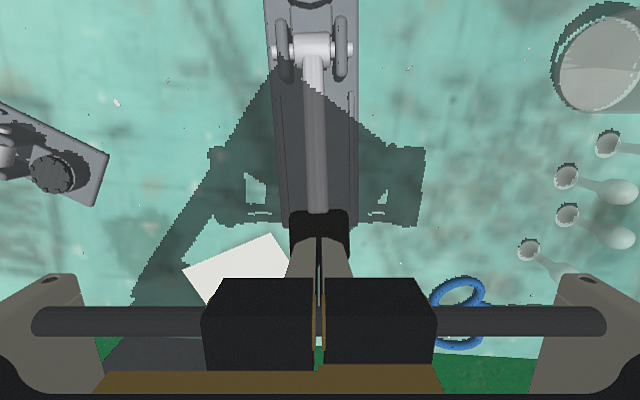

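The plate is lifting with about 6 N of push, and the saddle is still under the pad. Continuing to the stop.

```bash
python3 -m pendant '[{"delta_pos":[-0.001,0,0.004],"spin":0},{"delta_pos":[-0.002,0,0.008],"spin":0},{"delta_pos":[-0.002,0,0.012],"spin":0},{"delta_pos":[-0.003,0,0.015],"spin":0},{"delta_pos":[-0.003,0,0.017],"spin":0},{"delta_pos":[-0.003,0,0.017],"spin":0}]' 1 20
python3 - <<'E'
from h import *
w=look('wrist','w19.png',['jack'])
s=look('scene','s19.png',['jack','lift_point','saddle_top','handle_paddle']);cv2.imwrite('pics/s19z.png',cv2.resize(s['color'][130:230,290:430],None,fx=5,fy=5,interpolation=cv2.INTER_CUBIC))
look('top','t19.png',['lift_point','timer','cotton_roll','beaker'])
st=robot.read_state();print(st['t'],st['tool_pos'],st['opening'],st['force'])
E
```

```text
t: 16.4
tool_pos: [0.4221, -0.2079, 0.0424]
orientation: [-3.138, -0.112, 0.004]
force: [-2.5, -1.7, 5.3]
opening: 0.0008
wrist jack 0.9 [ 5.182e-01 -1.982e-01 -3.000e-04] [315.  95.]
scene jack 0.78 [ 0.52   -0.1987  0.0022] [357. 197.]
scene lift_point 0.64 [ 0.6012 -0.1893  0.0671] [335. 175.]
scene saddle_top 0.41 [ 0.6005 -0.1924  0.0648] [336. 175.]
scene saddle_top 0.38 [0.4484 0.0076 0.0296] [343. 244.]
scene handle_paddle 0.65 [0.498  0.1159 0.0808] [307. 252.]
scene handle_paddle 0.63 [ 0.4291 -0.2063  0.0686] [385. 192.]
top lift_point 0.76 [ 0.5987 -0.1912  0.0596] [380. 192.]
top timer 0.91 [ 0.5221  0.3609 -0.0013] [195. 221.]
top timer 0.74 [ 0.5952 -0.1887  0.0579] [379. 193.]
top cotton_roll 0.72 [0.564  0.2452 0.0012] [234. 207.]
top beaker 0.93 [ 0.5592 -0.4208  0.0015] [453. 209.]
17.0 [ 0.42218315 -0.20793304  0.04258226] 0.000653801684182348 [-3.17426811 -1.46784093  6.37761899]
```

View pics/s19z.png

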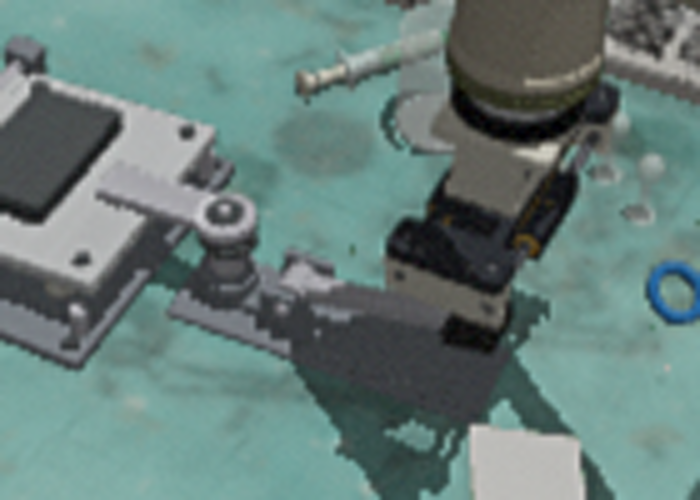

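View pics/w19.png

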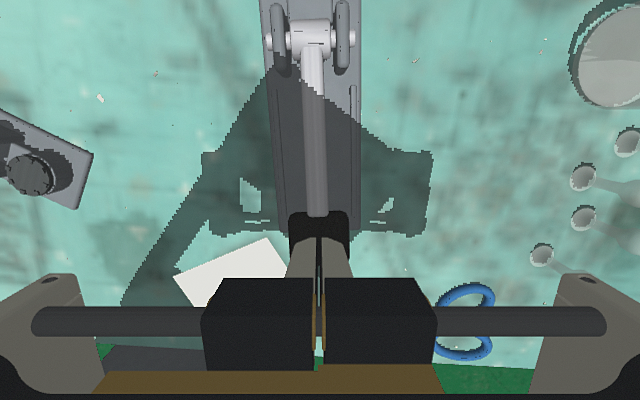

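```bash
python3 -m pendant '[{"delta_pos":[0,0,0.001],"spin":0},{"delta_pos":[0,0,0.002],"spin":0},{"delta_pos":[0,0,0.003],"spin":0},{"delta_pos":[0,0,0.004],"spin":0},{"delta_pos":[0,0,0.004],"spin":0}]' 1 20
python3 - <<'E'
from h import *
s=look('scene','s20.png',['lift_point','handle_paddle','saddle_top','jack'])
for z in (.065,.080,.085,.090,.095): print(z,proj(s,[.6,-.1895,z]))
cv2.imwrite('pics/s20z.png',np.hstack([cv2.resize(i[155:215,315:365],None,fx=7,fy=7,interpolation=cv2.INTER_CUBIC) for i in (cv2.imread('pics/s15.png'),s['color'])]))
w=look('wrist','w20.png',['jack','handle_paddle'])
st=robot.read_state();print(st['t'],st['tool_pos'],st['opening'],st['force'])
E
```

```text
t: 17.5
tool_pos: [0.4219, -0.2081, 0.0384]
orientation: [-3.138, -0.112, 0.004]
force: [-3.8, -0.2, 5.7]
opening: 0.0006
scene lift_point 0.79 [ 0.6025 -0.1902  0.0696] [335. 174.]
scene handle_paddle 0.63 [ 0.428  -0.2064  0.0648] [385. 193.]
scene handle_paddle 0.62 [0.4963 0.1177 0.0774] [308. 253.]
scene saddle_top 0.52 [0.4495 0.009  0.0294] [343. 244.]
scene saddle_top 0.39 [ 0.6044 -0.1925  0.0664] [335. 174.]
scene saddle_top 0.39 [ 5.218e-01  3.602e-01 -3.000e-04] [247. 331.]
scene jack 0.89 [ 0.5156 -0.1946  0.0023] [357. 198.]
scene jack 0.67 [ 0.4734  0.0682 -0.001 ] [325. 260.]
0.065 [335.24676967 175.45237804]
0.08 [335.30553342 172.13205221]
0.085 [335.32534217 171.01279926]
0.09 [335.3452629 169.8872193]
0.095 [335.36529656 168.75525854]
wrist jack 0.8 [ 0.5153 -0.1965  0.0039] [312.  98.]
wrist handle_paddle 0.6 [ 0.4243 -0.2077  0.0601] [318. 244.]
17.9 [ 0.42193422 -0.2080817   0.03857862] 0.0003648560710614355 [-3.55315873 -0.2068103   6.48453779]
```

View pics/s20z.png

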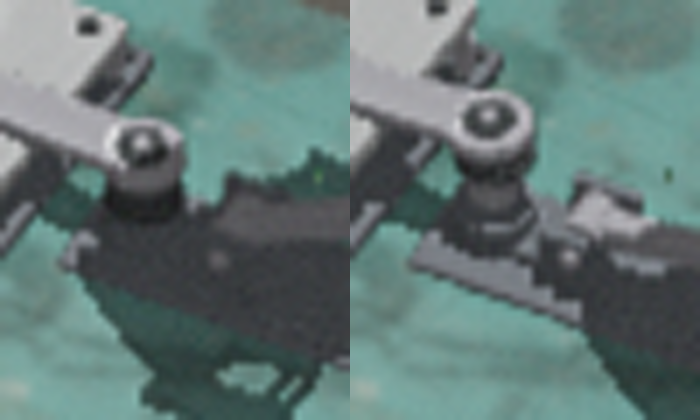

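View pics/w20.png

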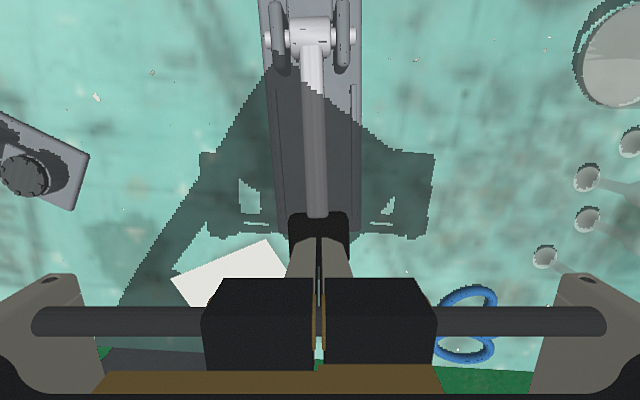

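The lug rose only 3.9 px (about 17 mm), and the networks put the paddle near 0.062, so the handle isn't at its stop yet. The physical fingertips seem to end higher than the reported TCP, which would also explain the first empty grip. I'll push further and watch the force.

```bash
python3 -m pendant '[{"delta_pos":[0,0,0.002],"spin":0},{"delta_pos":[-0.001,0,0.004],"spin":0},{"delta_pos":[-0.001,0,0.006],"spin":0},{"delta_pos":[-0.001,0,0.008],"spin":0},{"delta_pos":[-0.001,0,0.010],"spin":0},{"delta_pos":[-0.001,0,0.010],"spin":0}]' 1 20
python3 - <<'E'
from h import *
s=look('scene','s21.png',['lift_point','handle_paddle','saddle_top','jack'])
cv2.imwrite('pics/s21z.png',cv2.resize(s['color'][140:225,300:420],None,fx=6,fy=6,interpolation=cv2.INTER_CUBIC))
w=look('wrist','w21.png',['jack','handle_paddle'])
st=robot.read_state();print(st['t'],st['tool_pos'],st['opening'],st['force'])
E
```

```text
t: 18.5
tool_pos: [0.4204, -0.2083, 0.0282]
orientation: [-3.138, -0.112, 0.006]
force: [-3.9, -0.7, 5.7]
opening: 0.0004
scene lift_point 0.7 [ 0.6045 -0.1925  0.0741] [335. 172.]
scene lift_point 0.41 [ 0.4797 -0.2005  0.044 ] [369. 192.]
scene handle_paddle 0.8 [ 0.4275 -0.2077  0.053 ] [385. 195.]
scene handle_paddle 0.63 [0.4959 0.1168 0.0794] [308. 252.]
scene saddle_top 0.64 [0.4526 0.0074 0.0298] [342. 243.]
scene saddle_top 0.5 [ 0.6018 -0.1973  0.0723] [336. 172.]
scene saddle_top 0.31 [ 0.5542 -0.4173 -0.0008] [379. 156.]
scene saddle_top 0.23 [ 0.6041 -0.1883  0.0746] [334. 173.]
scene jack 0.96 [ 0.517  -0.1971  0.001 ] [358. 197.]
scene jack 0.73 [ 0.4738  0.0675 -0.0005] [325. 260.]
wrist jack 0.82 [ 0.5139 -0.1988 -0.0006] [314.  98.]
wrist handle_paddle 0.67 [ 0.4205 -0.2051  0.0513] [313. 248.]
18.9 [ 0.42040279 -0.20832617  0.02843826] 0.0009157491177980768 [-4.48999373 -0.63870851  4.99751703]
```

View pics/s21z.png

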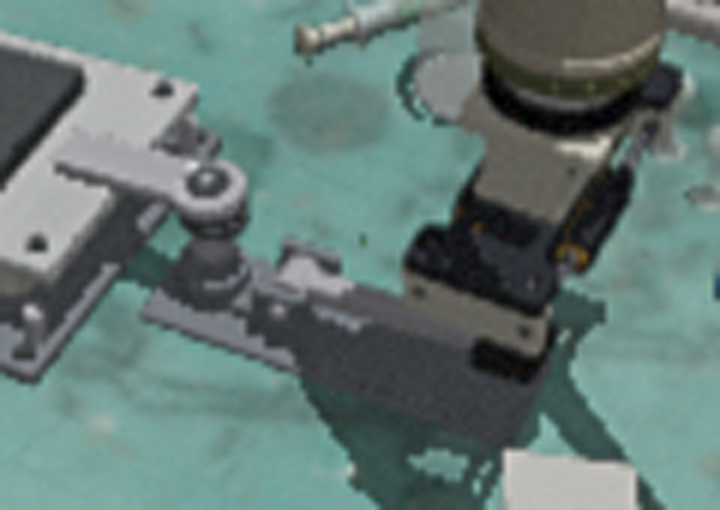

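```bash
python3 -m pendant '[{"delta_pos":[-0.001,0,0.002],"spin":0},{"delta_pos":[-0.002,0,0.004],"spin":0},{"delta_pos":[-0.002,0,0.006],"spin":0},{"delta_pos":[-0.002,0,0.008],"spin":0},{"delta_pos":[-0.002,0,0.010],"spin":0},{"delta_pos":[-0.002,0,0.010],"spin":0}]' 1 20
python3 - <<'E'
from h import *
s=look('scene','s22.png',['lift_point','handle_paddle','saddle_top','jack'])
w=look('wrist','w22.png',['jack','handle_paddle'])
st=robot.read_state();print(st['t'],st['tool_pos'],st['opening'],st['force'])
E
```

```text
t: 19.5
tool_pos: [0.4193, -0.2085, 0.0187]
orientation: [-3.138, -0.111, 0.002]
force: [0.2, 1.7, 5.8]
opening: 0.0008
scene lift_point 0.69 [ 0.606  -0.1892  0.0826] [334. 171.]
scene handle_paddle 0.8 [0.496  0.1181 0.0796] [308. 253.]
scene handle_paddle 0.56 [ 0.4208 -0.2076  0.0444] [386. 198.]
scene saddle_top 0.51 [ 0.5998 -0.1914  0.0785] [336. 172.]
scene saddle_top 0.44 [0.4473 0.0114 0.028 ] [343. 245.]
scene jack 0.74 [ 0.5173 -0.197   0.0032] [357. 197.]
wrist jack 0.57 [ 5.164e-01 -1.984e-01  5.000e-04] [314.  92.]
wrist handle_paddle 0.89 [ 0.4222 -0.2045  0.0471] [312. 248.]
19.9 [ 0.41929844 -0.20848361  0.01882024] 0.0005903903860480057 [0.21827681 1.65108516 5.16887459]
```

```bash
python3 -m pendant '[{"delta_pos":[0,0,0.001],"spin":0},{"delta_pos":[0,0,0.002],"spin":0},{"delta_pos":[0,0,0.003],"spin":0},{"delta_pos":[0,0,0.003],"spin":0}]' 1 20
python3 - <<'E'
from h import *
s=look('scene','s23.png',['lift_point','handle_paddle','saddle_top','jack'])
cv2.imwrite('pics/s23z.png',cv2.resize(s['color'][140:225,300:420],None,fx=6,fy=6,interpolation=cv2.INTER_CUBIC))
w=look('wrist','w23.png',['jack','handle_paddle'])
t=look('top','t23.png',['lift_point','jack','timer','cotton_roll','beaker'])
st=robot.read_state();print(st['t'],st['tool_pos'],st['opening'],st['force'])
E
```

```text
t: 20.3
tool_pos: [0.4193, -0.2086, 0.0169]
orientation: [-3.138, -0.111, 0.003]
force: [-8.8, 4.4, 18.3]
opening: 0.0003
scene lift_point 0.95 [ 0.6024 -0.1923  0.0806] [335. 171.]
scene handle_paddle 0.63 [0.4986 0.1164 0.0816] [307. 251.]
scene saddle_top 0.55 [0.4486 0.0109 0.0291] [343. 244.]
scene saddle_top 0.52 [ 0.5572 -0.4178  0.0027] [378. 155.]
scene saddle_top 0.42 [ 0.6015 -0.1931  0.0826] [336. 171.]
scene saddle_top 0.42 [ 0.5151 -0.1949  0.0011] [358. 198.]
scene jack 0.77 [0.4718 0.0642 0.    ] [326. 259.]
scene jack 0.73 [ 0.4241 -0.2082  0.0442] [386. 198.]
scene jack 0.59 [ 0.5172 -0.1969  0.005 ] [357. 197.]
wrist jack 0.81 [ 0.5179 -0.1989  0.0007] [314.  89.]
wrist handle_paddle 0.87 [ 0.423  -0.2039  0.0432] [311. 245.]
top lift_point 0.94 [ 0.6001 -0.1881  0.0757] [380. 190.]
top jack 0.98 [0.4713 0.0627 0.0007] [293. 238.]
top jack 0.6 [ 0.5166 -0.1946 -0.0037] [379. 223.]
top timer 0.83 [ 0.5211  0.3631 -0.0017] [194. 221.]
top cotton_roll 0.66 [0.5642 0.2441 0.0007] [234. 207.]
top beaker 0.91 [ 0.5589 -0.4209  0.004 ] [453. 209.]
21.0 [ 0.4193243  -0.20855556  0.01693439] 0.0002962060531823237 [-7.57130217  3.47572199 18.11719351]
```

View pics/s23z.png

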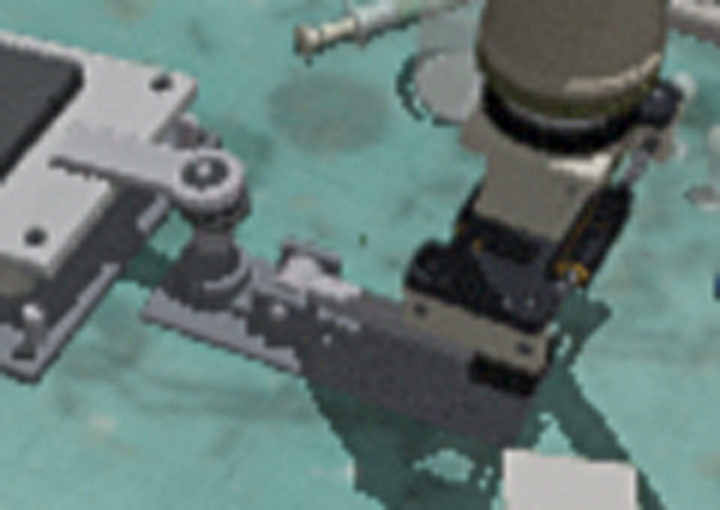

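View pics/w23.png

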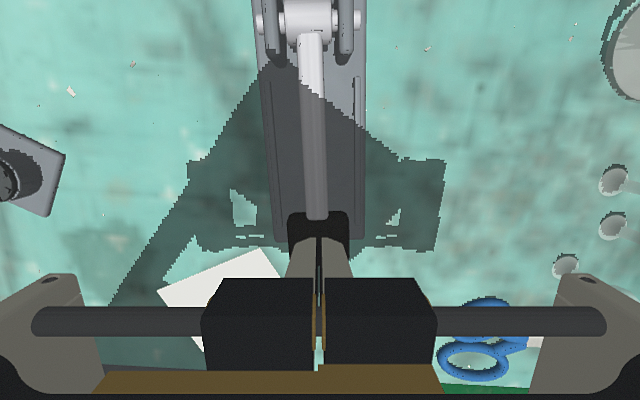

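The force jumped to 18 N at the stop. The top camera puts the pad at about 0.076 m, the jack hasn't shifted and the bystanders haven't moved. Handing in while holding.

```bash
python3 -c "
from h import *
robot.close_job()
s=robot.read_state();print(s['t'],s['tool_pos'],s['force'])"
```

```text
the job is handed in; nothing more can be done
the job is handed in; nothing more can be done
```

I handed the job in at about 21 s with the handle held down at its stop and the plate raised. No verdict was reported.

**What I did:** I gripped the larger jack by its handle bar and slid it under the lug. There I trimmed the saddle to about 2 mm from the lift pad, with the plate still down. I then let go of the bar, closed the fingers and pushed the paddle down along its arc until the force jumped.

**Last checks before handing in:**
- **Push:** about 18 N downwards on the tool, up from about 5 N just before the stop.
- **Lift pad height:** about 76 mm from the top camera and 81 mm from the scene camera.
- **Saddle to pad:** within a few mm of each other.
- **Paddle height:** about 43 mm, which matches the handle being right down.
- **Jack:** its origin had not moved by more than a few mm.
- **Timer, cotton roll and beaker:** within about 4 mm of where they started, which is measurement noise.

**What failed or disagreed:**
- **First grip:** it closed on nothing. A second grip 12 mm lower held.
- **Reported fingertip height:** it did not match the picture. At the stop the reported TCP was 17 mm above the bench while the paddle was near 43 mm, so I judged the stop by force and images instead.
- **Sideways force:** about 8 N of horizontal force was left on the tool at the end.

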